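Size two wooden rings and make up the bauble kit

TASK

Size both loose wooden rings (not the spare on the cardboard sheet): slide each down the sizing cone until it stops, let go of it there and read the step it stopped on, counted from the bottom. Lay the wider ring (lower step) flat in the white dish, leave the narrower one resting on its step of the cone, push (or drag) the dish over the table, without lifting it, until it is centred on the round grey mat, and set every glass bauble, cap up, into a pocket of the tray row that has as many dots as the wider ring's step has lines. Treat the baubles gently (no hard squeezing, knocking or dropping) and leave the spare and everything else alone.

Things in the scene. Friction and masses are not known exactly. Their poses are not given: they have to be found in the camera images.
- cone: Fixed upright wooden sizing cone, 82 mm tall, on a round foot 90 mm across and 12 mm thick; origin at the centre of its underside, z up. It tapers in three steps. Its level shoulders lie 30 mm (step 1, 64 mm across), 44 mm (step 2, 50 mm across) and 58 mm (step 3, 40 mm across) above the table; just below each shoulder 1, 2 or 3 dark lines mark the step. Above shoulder 3 it is 33 mm thick, narrowing to a blunt 12 mm tip.
- ring_c: Plain wooden ring (a short sleeve), 66 mm outside, 30 mm tall, about 60 g, its hole 56, 46 or 36 mm wide: three such rings differ only in the hole. They stop with their underside on shoulder 1, 2 or 3 of the cone respectively. Origin at the centre of its underside, z along the hole (it lies flat at the start). Two of the rings, to be sized, lie on the near part of the table (x under 0.55); the third is a spare on the cardboard sheet.
- ring_a: Plain wooden ring (a short sleeve), 66 mm outside, 30 mm tall, about 60 g, its hole 56, 46 or 36 mm wide: three such rings differ only in the hole. They stop with their underside on shoulder 1, 2 or 3 of the cone respectively. Origin at the centre of its underside, z along the hole (it lies flat at the start). Two of the rings, to be sized, lie on the near part of the table (x under 0.55); the third is a spare on the cardboard sheet.
- ring_b: Plain wooden ring (a short sleeve), 66 mm outside, 30 mm tall, about 60 g, its hole 56, 46 or 36 mm wide: three such rings differ only in the hole. They stop with their underside on shoulder 1, 2 or 3 of the cone respectively. Origin at the centre of its underside, z along the hole (it lies flat at the start). Two of the rings, to be sized, lie on the near part of the table (x under 0.55); the third is a spare on the cardboard sheet.
- card: Flat cardboard sheet, 120 by 160 mm, behind the tray, with the spare ring; origin at its centre.
- tray: Fixed wooden tray, 218 mm square, 20 mm thick, with 9 round pockets (through holes 32 mm wide) 70 mm apart; origin at the centre of its underside. Three rows run along its own x: row 1 at own y = -70 mm, row 2 at y = 0, row 3 at y = +70 mm; 1, 2 or 3 dark dots at the row's near (-x) end tell its number.
- pocket_1a (a point): Centre of pocket a of row 1, level with the tray's top (20 mm above the table); axes as the tray's.
- pocket_1b (a point): Centre of pocket b of row 1, level with the tray's top (20 mm above the table); axes as the tray's.
- pocket_1c (a point): Centre of pocket c of row 1, level with the tray's top (20 mm above the table); axes as the tray's.
- pocket_2a (a point): Centre of pocket a of row 2, level with the tray's top (20 mm above the table); axes as the tray's.
- pocket_2b (a point): Centre of pocket b of row 2, level with the tray's top (20 mm above the table); axes as the tray's.
- pocket_2c (a point): Centre of pocket c of row 2, level with the tray's top (20 mm above the table); axes as the tray's.
- pocket_3a (a point): Centre of pocket a of row 3, level with the tray's top (20 mm above the table); axes as the tray's.
- pocket_3b (a point): Centre of pocket b of row 3, level with the tray's top (20 mm above the table); axes as the tray's.
- pocket_3c (a point): Centre of pocket c of row 3, level with the tray's top (20 mm above the table); axes as the tray's.
- bauble_1: Fragile amber glass bauble, round, 54 mm across, about 50 g, standing on a flat foot 18 mm across, brass cap on top (to 63 mm); origin at the centre of the foot, ball centre 25 mm above it along its z. Set in a pocket it sinks until its origin is 4 mm below the tray's top. Two or three of them are there.
- bauble_2: Fragile amber glass bauble, round, 54 mm across, about 50 g, standing on a flat foot 18 mm across, brass cap on top (to 63 mm); origin at the centre of the foot, ball centre 25 mm above it along its z. Set in a pocket it sinks until its origin is 4 mm below the tray's top. Two or three of them are there.
- bauble_3: Fragile amber glass bauble, round, 54 mm across, about 50 g, standing on a flat foot 18 mm across, brass cap on top (to 63 mm); origin at the centre of the foot, ball centre 25 mm above it along its z. Set in a pocket it sinks until its origin is 4 mm below the tray's top. Two or three of them are there.
- dish: Loose round white dish, about 350 g, 132 mm across at the foot, 140 mm at the rim, 22 mm tall, wall 4 mm thick, inner floor 5 mm up and about 120 mm wide; origin at the centre of its underside.
- mat: Round grey felt mat, 170 mm across, flat on the table (nothing to climb); origin at its centre.
- spool_1: Standing thread spool, 40 mm across, 62 mm tall, at the left. Leave alone. Origin at the centre of its underside.
- spool_2: Standing thread spool, 40 mm across, 62 mm tall, near the cone. Leave alone. Origin at the centre of its underside.
- button_jar: Glass jar, 66 mm across, 85 mm tall, at the left. Leave alone. Origin at the centre of its underside.
- pin_dish: Clear round pin dish, 84 mm across, 22 mm tall, at the back right. Leave alone. Origin at the centre of its underside.
Not all that is in view belongs to the job. What is shaped like the bauble_3 but purple is not meant.

How it is judged:
On the way:
1. the wider of the two rings rests on its own step of the cone, level and let go (((horizontal distance between ring_b and card below 0.16 m and (z of ring_c in the frame of cone between 0.026 and 0.034 m and horizontal distance between ring_c and cone below 0.006 m and angle between ring_c's own z axis and vertical below 0.08 rad and contact force between the fingers and ring_c below 0.1 N)) or (horizontal distance between ring_a and card below 0.16 m and (z of ring_c in the frame of cone between 0.026 and 0.034 m and horizontal distance between ring_c and cone below 0.006 m and angle between ring_c's own z axis and vertical below 0.08 rad and contact force between the fingers and ring_c below 0.1 N)) or (horizontal distance between ring_c and card below 0.16 m and (z of ring_a in the frame of cone between 0.04 and 0.048 m and horizontal distance between ring_a and cone below 0.006 m and angle between ring_a's own z axis and vertical below 0.08 rad and contact force between the fingers and ring_a below 0.1 N)))), for 0.3 s.
At the end, for the whole second after the job is handed in: Wider ring flat in the dish, narrower on its step of the cone (within 4 mm, 6 mm sideways); dish within 20 mm of the mat's centre; each bauble cap up (30 degrees), down in a pocket (within 9 mm) of the row of the wider ring's step; spare within 160 mm of the card; all at rest (((horizontal distance between ring_b and card below 0.16 m and horizontal distance between ring_c and dish below 0.034 m and height (world z) of ring_c below 0.01 m and angle between ring_c's own z axis and vertical below 0.08 rad and (z of ring_a in the frame of cone between 0.04 and 0.048 m and horizontal distance between ring_a and cone below 0.006 m and angle between ring_a's own z axis and vertical below 0.08 rad and contact force between the fingers and ring_a below 0.1 N) and (distance between bauble_1 and pocket_1a below 0.009 m or distance between bauble_1 and pocket_1b below 0.009 m or distance between bauble_1 and pocket_1c below 0.009 m) and (distance between bauble_2 and pocket_1a below 0.009 m or distance between bauble_2 and pocket_1b below 0.009 m or distance between bauble_2 and pocket_1c below 0.009 m) and (distance between bauble_3 and pocket_1a below 0.009 m or distance between bauble_3 and pocket_1b below 0.009 m or distance between bauble_3 and pocket_1c below 0.009 m)) or (horizontal distance between ring_a and card below 0.16 m and horizontal distance between ring_c and dish below 0.034 m and height (world z) of ring_c below 0.01 m and angle between ring_c's own z axis and vertical below 0.08 rad and (z of ring_b in the frame of cone between 0.054 and 0.062 m and horizontal distance between ring_b and cone below 0.006 m and angle between ring_b's own z axis and vertical below 0.08 rad and contact force between the fingers and ring_b below 0.1 N) and (distance between bauble_1 and pocket_1a below 0.009 m or distance between bauble_1 and pocket_1b below 0.009 m or distance between bauble_1 and pocket_1c below 0.009 m) and (distance between bauble_2 and pocket_1a below 0.009 m or distance between bauble_2 and pocket_1b below 0.009 m or distance between bauble_2 and pocket_1c below 0.009 m) and (distance between bauble_3 and pocket_1a below 0.009 m or distance between bauble_3 and pocket_1b below 0.009 m or distance between bauble_3 and pocket_1c below 0.009 m)) or (horizontal distance between ring_c and card below 0.16 m and horizontal distance between ring_a and dish below 0.034 m and height (world z) of ring_a below 0.01 m and angle between ring_a's own z axis and vertical below 0.08 rad and (z of ring_b in the frame of cone between 0.054 and 0.062 m and horizontal distance between ring_b and cone below 0.006 m and angle between ring_b's own z axis and vertical below 0.08 rad and contact force between the fingers and ring_b below 0.1 N) and (distance between bauble_1 and pocket_2a below 0.009 m or distance between bauble_1 and pocket_2b below 0.009 m or distance between bauble_1 and pocket_2c below 0.009 m) and (distance between bauble_2 and pocket_2a below 0.009 m or distance between bauble_2 and pocket_2b below 0.009 m or distance between bauble_2 and pocket_2c below 0.009 m) and (distance between bauble_3 and pocket_2a below 0.009 m or distance between bauble_3 and pocket_2b below 0.009 m or distance between bauble_3 and pocket_2c below 0.009 m))) and horizontal distance between dish and mat below 0.02 m and linear speed of each of dish, bauble_1, bauble_2, bauble_3 below 0.02 m/s and angle between each of bauble_1, bauble_2, bauble_3's own z axis and vertical below 0.5 rad); the robot touches nothing.
It fails at once if the dish is lifted off the table (more than 20 mm) (height (world z) of dish above 0.02 m).
It fails at once if a bauble is squeezed hard (over 120 N in all at the fingers) (contact force between the fingers and bauble_1 above 120 N or contact force between the fingers and bauble_2 above 120 N or contact force between the fingers and bauble_3 above 120 N).
It fails at once if a bauble is pressed, knocked or dropped hard onto tray, table or cone (over 30 N) (contact force between any of tray, table, cone and bauble_1 above 30 N or contact force between any of tray, table, cone and bauble_2 above 30 N or contact force between any of tray, table, cone and bauble_3 above 30 N).
It fails at once if a bystander is moved more than 40 mm (distance of any of spool_1, spool_2, button_jar, pin_dish from where it was at the start of the episode above 0.04 m).
Of bauble_1, bauble_2, bauble_3 only 2 to 3 are there at a start; the rules pass over those that are not, and their reading is None.
At some moment in a run one of dish, ring_a, ring_b, ring_c may be knocked a few centimetres aside while the robot is not near it.
It also fails if it takes over 210 s, if anything falls off the work surface, if the arm or the gripper's body presses on something with over 40 N, if the wrist force passes 120 N, or if a joint passes its speed limit or range.

ROBOT

A 6-joint arm with a two-finger parallel gripper is mounted at the origin on the work surface. World frame = base frame: x ahead of the robot, y to its left, z up, the work surface at z = 0. Lengths are in m, angles in rad, forces in N, time in s.
With the tool pointing down it reaches from about 0.275 to 0.875 m from the base axis. Payload 12.5 kg.
Tool frame: the origin (TCP) lies at the very end of the fingers, on their centre line; the grasp point (between the pads) lies 19 mm behind it; z points along the fingers, y is the direction in which the jaws open and shut (so a half turn about z gives the same grasp; the last joint's range is limited). The gripper opens to 85 mm and grips with 20 to 120 N. Pads are 22 mm wide; open, the fingers measure 114 mm over their backs; the gripper's body (76 mm by 85 mm) begins 54 mm behind the grasp point. The pads swing forward as they close: fully open they stand 13 mm farther back than shut.
Start: joints at [-1.364, 0.351, 1.652, -0, 1.139, -0.085], TCP at [0.158, -0.527, 0.231] pointing down, gripper open.
Joint ranges: [-2.75, 2.75], [-0.79, 2.1], [0.01, 2.65], [-1.57, 4.71], [0.07, 3.14], [-2.87, 2.87]. Speed limits (rad/s): [2.22, 2.22, 2.79, 3.14, 3.14, 3.14].

INTERFACE

Orientations are given as a unit quaternion [x, y, z, w].
In Python, from workcell import bot, camera, camera_info gives the robot as it stands.
- The arm moves only by the tool servo_tool, never from a script. Its argument "increments" is a list of rows, each a list of 5 numbers: the finger opening in m, from 0 to 0.0854, then the shift along the world's x, y, z in m, then the turn about the world's z in degrees. A call has 1 to 20 rows; each row shifts and turns the commanded pose from where the row before left it; what a row does not reach is not made up. A row lasts 1/10 s, in which the tool goes at most 50 mm and 8.59 degrees, less where a joint would pass 70% of its speed; a pose out of reach is approached as far as the arm can. A call is refused whole if a number of a shift passes 0.05 or a number of a turn 8.59, either way. A call with a gripper value outside its range is refused whole. The fingers move at their own pace and stop on an object; "squeeze" is the grip in N (left out, the last holds). Time passes only in rows, so rows that do not move let the fingers close. It gives the time, the measured TCP pose, the force and the opening at its end, in the units of the state.
- bot.get_obs(): the state, without advancing time (a new reading comes with each control period).
- camera(name): name is "side" or "top" or "wrist"; returns the picture (480x640x3 uint8, blue, green, red); there is no depth.
- camera_info(name): a dict with "mtx" (3x3 intrinsics, pixels), "R" (3x3) and "t" (3): a world point X has camera coordinates R X + t. Camera axes: x right, y down, z forward; pixel columns grow to the right and rows downward; lengths in m; the calibration is good to about 2 mm. A picture is of the moment at which its call begins: read the wrist's pose just before it. camera_info takes no time and is no camera call; for the wrist camera it gives the pose at the moment of the call.
- bot.sign_off(): hands the job in, once; it reports no verdict.
The state is a dict: "time_s": time; "q": joint angles; "qd": joint speeds; "joint_efforts": joint torques, N m; "eef_pos": TCP position; "orientation": TCP orientation; "ft_force": force on the tool from outside, world axes, zero at the start; "wrist_torque": the same for the moment, N m; "gripper_width": opening from 0.0 (shut) to 1.0 (fully open).
Only numpy, scipy, OpenCV 4.12 (cv2) and the standard library are available. Lean on these libraries where they do the work, as an engineer would, in place of code of your own. Each camera call takes 0.05 s, during which the arm holds its last target. There are 200 camera calls.

## Working session

There is one attempt and no reset: what is moved stays moved. The work goes in short steps, Python scripts to look and compute and a tool call to move; the robot and the scene stay as the last step left them, time stands still between calls to the robot, and variables do not carry over. Pictures are saved under pics/ and viewed, about 12 in all and at most 16, crops included, and the job is handed in when it is done.

Besides the shell and the picture viewer there is one more tool, called as a command line: name --pt "numbers of a row" for each row, then --argument value for the rest. servo_tool: Moves the arm, as the interface text tells. Its arguments: {"type":"object","properties":{"increments":{"type":"array"},"squeeze":{"type":"number"}},"required":["increments"]}

```bash
ls; mkdir -p pics; cat > h.py <<'E'
import numpy as np, cv2
from workcell import bot, camera, camera_info
def px(info,P):
    c=info["R"]@np.array(P,float)+np.ravel(info["t"]); u=info["mtx"]@c; return u[:2]/u[2]
def ray(info,uv,z):
    R=np.array(info["R"]);t=np.ravel(info["t"]);o=-R.T@t
    d=R.T@np.linalg.solve(info["mtx"],[uv[0],uv[1],1.]); return o+d*(z-o[2])/d[2]
def blobs(m,amin=60):
    n,l,s,c=cv2.connectedComponentsWithStats(m.astype(np.uint8))
    return [(tuple(np.round(c[i],1)),s[i].tolist()) for i in range(1,n) if s[i,4]>=amin]
E
python3 - <<'E'
from h import *
for n in ("top","side"):
    im=camera(n); cv2.imwrite(f"pics/{n}0.png",im); i=camera_info(n); print(n,np.round(i["mtx"],1).tolist(),np.round(-np.array(i["R"]).T@np.ravel(i["t"]),3),np.round(i["R"],3).tolist())
print(bot.get_obs())
E
```

```text
pics
top [[493.2, 0.0, 324.3], [0.0, 493.2, 240.5], [0.0, 0.0, 1.0]] [0.424 0.043 1.194] [[0.014, -1.0, -0.002], [-0.997, -0.014, -0.078], [0.078, 0.003, -0.997]]
side [[508.8, 0.0, 321.7], [0.0, 508.8, 246.9], [0.0, 0.0, 1.0]] [-0.087  0.733  0.769] [[-0.744, -0.668, 0.0], [-0.402, 0.448, -0.798], [0.533, -0.594, -0.602]]
{'time_s': 0.1, 'q': array([-1.36364336e+00,  3.51184793e-01,  1.65235574e+00,  2.95109815e-06,
        1.13913406e+00, -8.46034127e-02]), 'qd': array([ 6.47905657e-04, -1.94239390e-03, -4.80119130e-04,  1.45521764e-03,
        1.70483618e-03, -6.05755414e-05]), 'joint_efforts': array([ 7.54782031e-04, -5.06832254e+01, -2.91874033e+01, -7.12787687e-05,
        2.68019277e-03, -9.13657033e-06]), 'eef_pos': array([ 0.15815955, -0.52645038,  0.23081258]), 'orientation': array([ 9.89378578e-01,  1.45360714e-01, -3.17898675e-05, -5.40039108e-04]), 'ft_force': array([-1.17623304, -0.32228344, -0.13032136]), 'wrist_torque': array([-0.05118538,  0.00621731, -0.00682821]), 'gripper_width': 1.0014683298211615}
```

View pics/top0.png

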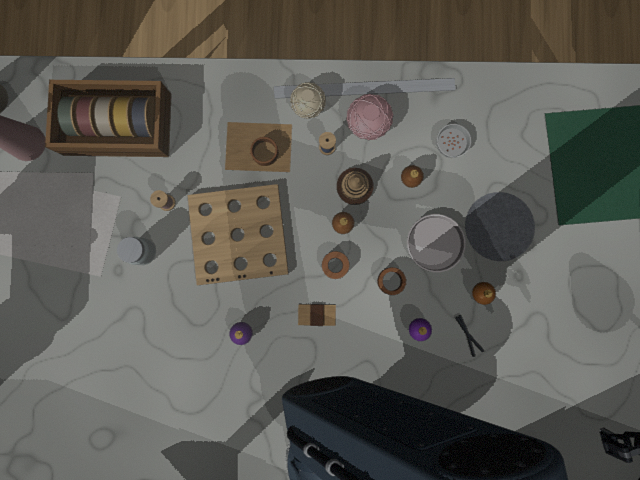

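View pics/side0.png

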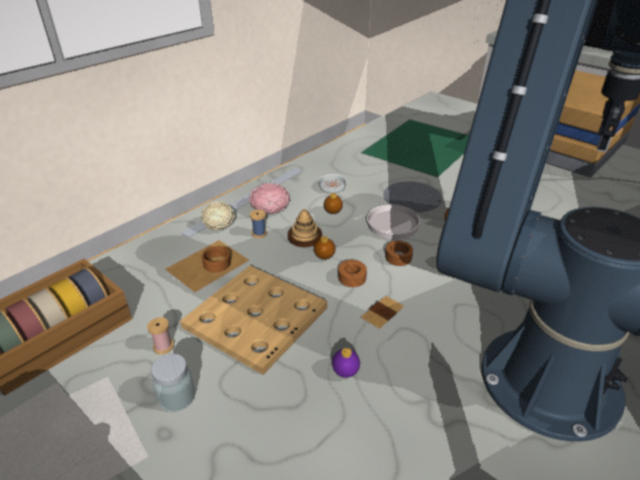

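```bash
python3 - <<'E'
from h import *
im=cv2.imread("pics/top0.png"); i=camera_info("top")
cv2.imwrite("pics/crop0.png",cv2.resize(im[150:330,320:520],None,fx=4,fy=4,interpolation=cv2.INTER_CUBIC)[:600,:800])
hsv=cv2.cvtColor(im,cv2.COLOR_BGR2HSV)
m=(hsv[...,1]>110)&((hsv[...,0]<25))&(hsv[...,2]>40)
m[:, :300]=0; m[:120]=0; m[330:]=0
for c,s in blobs(m,40): print(c,s, hsv[int(c[1]),int(c[0])], "z15",np.round(ray(i,c,.015)[:2],3),"z25",np.round(ray(i,c,.025)[:2],3))
# tray pockets
for uv in [(205,209),(234,206),(263,202),(208,238),(237,235),(266,231),(211,267),(240,264),(270,260)]: print(np.round(ray(i,uv,.01)[:2],3))
for n,uv in dict(cone=(354,184),dish=(436,242),mat=(500,227),card=(259,147)).items(): print(n,np.round(ray(i,uv,.0)[:2],3))
E
```

```text
(np.float64(411.7), np.float64(176.2)) [402, 166, 21, 21, 339] [ 18 124 109] z15 [ 0.676 -0.164] z25 [ 0.674 -0.162]
(np.float64(342.4), np.float64(223.0)) [333, 213, 20, 21, 322] [ 20 121 124] z15 [0.56  0.003] z25 [0.559 0.003]
(np.float64(335.1), np.float64(264.6)) [322, 252, 27, 27, 377] [15  8 68] z15 [0.46  0.019] z25 [0.459 0.019]
(np.float64(391.2), np.float64(280.6)) [378, 268, 28, 27, 272] [45 14 72] z15 [ 0.423 -0.115] z25 [ 0.424 -0.114]
(np.float64(483.7), np.float64(293.4)) [472, 283, 23, 22, 377] [ 15 169  74] z15 [ 0.396 -0.335] z25 [ 0.396 -0.332]
(np.float64(316.7), np.float64(314.1)) [310, 305, 14, 20, 143] [ 11 102  55] z15 [0.342 0.061] z25 [0.343 0.061]
[0.59  0.336]
[0.598 0.266]
[0.609 0.196]
[0.52  0.326]
[0.528 0.256]
[0.539 0.187]
[0.45  0.317]
[0.458 0.247]
[0.469 0.175]
cone [ 0.658 -0.025]
dish [ 0.518 -0.225]
mat [ 0.557 -0.381]
card [0.747 0.21 ]
```

View pics/crop0.png

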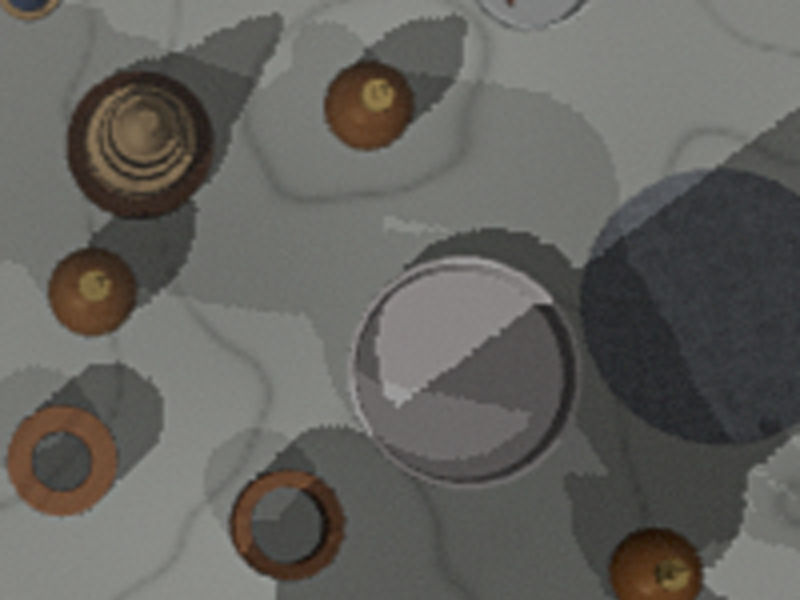

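```bash
cat >> h.py <<'E'
def cr(u,v): return (320+u/4-.375,150+v/4-.375)
E
python3 - <<'E'
from h import *
im=cv2.imread("pics/top0.png"); i=camera_info("top")
p=lambda n,uv,z: print(n,np.round(uv,1),np.round(ray(i,uv,z)[:2],4))
p("dish",cr(465,371),.022); p("mat",(499.3,226.2),0)
p("conefoot",cr(140.5,144),.012)
p("R2",cr(288.5,525),.03); p("R1",cr(63,460.5),.03)
# mat by mask
hsv=cv2.cvtColor(im,cv2.COLOR_BGR2HSV)
m=((hsv[...,2]<75)&(im[...,0]>im[...,2]+2)); m[:190]=0;m[263:]=0;m[:,:464]=0;m[:,538:]=0
m=cv2.morphologyEx(m.astype(np.uint8),cv2.MORPH_OPEN,np.ones((3,3)));c=max(cv2.findContours(m,0,1)[0],key=cv2.contourArea)
print("mat mask",cv2.minEnclosingCircle(c)); p("mat",cv2.minEnclosingCircle(c)[0],0)
# tray holes: refine by centroid of dark/grey (low saturation) in window
P=[]
for uv in [(205,209),(234,206),(263,202),(208,238),(237,235),(266,231),(211,267),(240,264),(270,260)]:
    w=hsv[uv[1]-10:uv[1]+11,uv[0]-10:uv[0]+11,1]<55
    b=max(blobs(w,5),key=lambda b:b[1][4]); q=np.array(b[1][:2])+np.array(b[1][2:4])/2-.5+uv-10
    P.append(ray(i,q,.02)[:2]); print(b[1],np.round(q,1),np.round(P[-1],4))
P=np.array(P); print(P.mean(0), P[:3].mean(0)-P[6:].mean(0), P[::3].mean(0)-P[2::3].mean(0))
# cone in side view
s=cv2.imread("pics/side0.png"); cv2.imwrite("pics/sidec.png",cv2.resize(s[180:330,230:430],None,fx=4,fy=4,interpolation=cv2.INTER_CUBIC))
E
```

```text
dish [435.9 242.4] [ 0.5158 -0.2201]
mat [499.3 226.2] [ 0.5591 -0.3794]
conefoot [354.8 185.6] [ 0.6518 -0.0262]
R2 [391.8 280.9] [ 0.4229 -0.1142]
R1 [335.4 264.8] [0.4589 0.0188]
mat mask ((502.5, 226.0), 34.179771423339844)
mat [502.5 226. ] [ 0.5597 -0.3872]
[5, 5, 12, 12, 117] [205.5 209.5] [0.5874 0.3319]
[5, 4, 12, 12, 120] [234.5 205.5] [0.5981 0.2626]
[4, 5, 13, 12, 122] [263.  202.5] [0.6063 0.1943]
[5, 4, 12, 13, 122] [208.5 238. ] [0.5189 0.3225]
[5, 3, 12, 13, 124] [237.5 234. ] [0.5294 0.2535]
[5, 4, 13, 13, 128] [267. 231.] [0.5376 0.1831]
[5, 4, 12, 13, 126] [211.5 267. ] [0.4498 0.3131]
[5, 3, 13, 13, 133] [241. 263.] [0.4603 0.2432]
[4, 3, 13, 14, 135] [270.  259.5] [0.4696 0.1744]
[0.52859379 0.25317732] [0.13737855 0.01936118] [-0.01911251  0.13861193]
```

View pics/sidec.png

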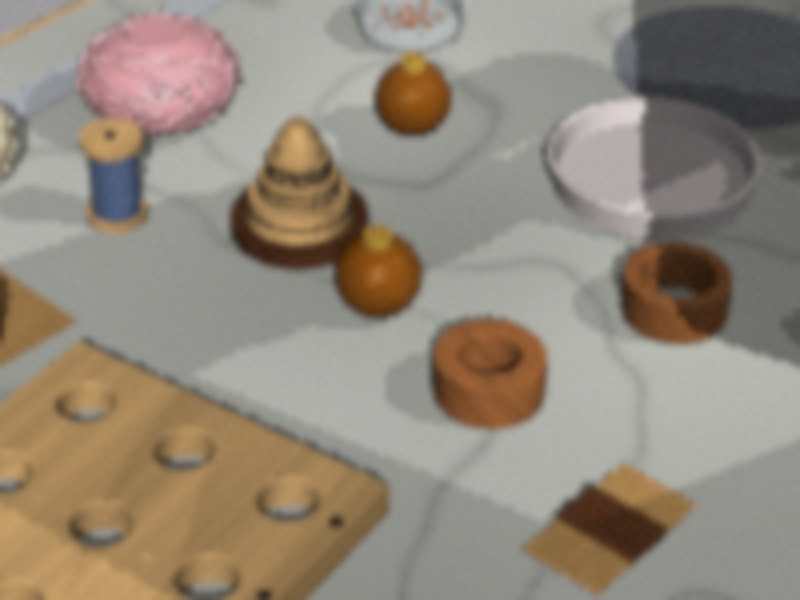

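servo_tool --pt "0 0.026 0.02 0 0" --pt "0 0.026 0.02 0 0" --pt "0 0.026 0.02 0 0" --pt "0 0.026 0.02 0 0" --pt "0 0.026 0.02 0 0" --pt "0 0.026 0.02 0 0" --pt "0 0.026 0.02 0 0" --pt "0 0.026 0.02 0 0" --pt "0 0.026 0.02 0 0" --pt "0 0.026 0.02 0 0" --pt "0 0.026 0.02 0 0" --pt "0 0.026 0.02 0 0" --pt "0 0.026 0.02 0 0" --pt "0 0.027 0.017 0 0" --pt "0 0 0 0 0" --pt "0 0 0 0 0" --squeeze 25

```text
time_s: 1.7
eef_pos: [0.5232, -0.2493, 0.2308]
orientation: [0.989, 0.146, -0.0, -0.0]
ft_force: [-0.4, -0.2, -0.1]
gripper_width: 0.001
```

```bash
python3 - <<'E'
from h import *
i=camera_info("wrist");im=camera("wrist");cv2.imwrite("pics/w1.png",im)
print(np.round(bot.get_obs()["eef_pos"],4)); print(np.round(-np.array(i["R"]).T@np.ravel(i["t"]),3),np.round(i["R"],2).tolist(),i["mtx"][0][0])
s=camera_info("side");print("side tip pred",px(s,[.652,-.026,.081]),"meas",(304.1,210.1)); t=camera_info("top");
print(px(t,[.652,-.026,.012]))
# triangulate rings / cone tip base foot in side: foot bottom ellipse center
for n,P in dict(R2=[.4229,-.1142,.03],R1=[.4589,.0188,.03]).items(): print(n,px(s,P))
print("R1 meas",230+490/4-.375,180+357/4-.375,"R2",230+678/4-.375,180+283/4-.375)
E
```

```text
[ 0.5228 -0.2498  0.2309]
[ 0.601 -0.227  0.374] [[0.29, -0.96, -0.0], [-0.91, -0.27, 0.32], [-0.31, -0.09, -0.95]] 362.1148006161551
side tip pred [304.29831326 211.18045435] meas (304.1, 210.1)
[354.65525414 185.56117188]
R2 [399.38730613 248.9544808 ]
R1 [352.71630676 268.84510304]
R1 meas 352.125 268.875 R2 399.125 250.375
```

View pics/w1.png

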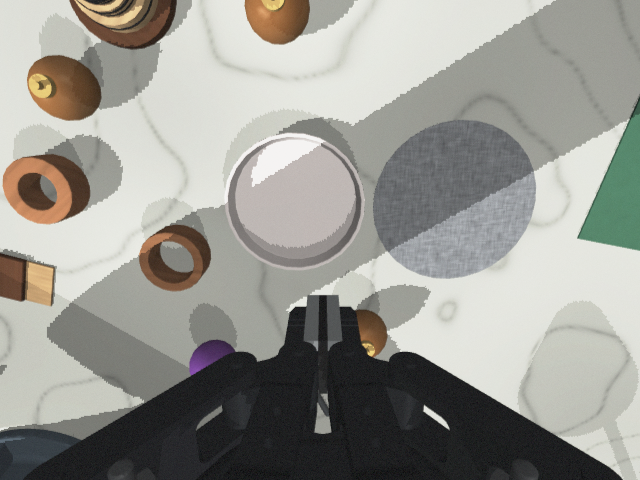

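servo_tool --pt "0 0 0 -0.04 0" --pt "0 0 0 -0.04 0" --pt "0 0 0 -0.04 0" --pt "0 0 0 -0.04 0" --pt "0 0 0 -0.03 0" --pt "0 0 0 -0.02 0" --pt "0 0 0 -0.009 0" --pt "0 0 0 0 0"

```text
time_s: 2.55
eef_pos: [0.5224, -0.25, 0.0117]
orientation: [0.989, 0.145, -0.001, -0.001]
ft_force: [0.8, -0.5, 0.4]
gripper_width: -0.0
```

```bash
python3 - <<'E'
from h import *
im=cv2.imread("pics/w1.png")
E
echo
```

servo_tool --pt "0 0.0026 -0.0098 0 0" --pt "0 0.0026 -0.0098 0 0" --pt "0 0.0026 -0.0098 0 0" --pt "0 0.0026 -0.0098 0 0" --pt "0 0.0026 -0.0098 0 0" --pt "0 0.0026 -0.0098 0 0" --pt "0 0.0026 -0.0098 0 0" --pt "0 0.0026 -0.0098 0 0" --pt "0 0.0026 -0.0098 0 0" --pt "0 0.0026 -0.0098 0 0" --pt "0 0.0026 -0.0098 0 0" --pt "0 0.0026 -0.0098 0 0" --pt "0 0.0026 -0.0098 0 0" --pt "0 0.0026 -0.0098 0 0" --pt "0 0.0026 -0.0098 0 0" --pt "0 0.0026 -0.0098 0 0" --pt "0 0.0026 -0.0098 0 0" --pt "0 0.0026 -0.0098 0 0" --pt "0 0 0 0 0"

```text
time_s: 4.45
eef_pos: [0.5703, -0.4279, 0.0129]
orientation: [0.989, 0.145, 0.0, 0.001]
ft_force: [-0.8, 1.4, 0.0]
gripper_width: 0.002
```

servo_tool --pt "0 -0.003 0.01 0 0" --pt "0 0 0 0.04 0" --pt "0 0 0 0.05 0" --pt "0 0 0 0.05 0" --pt "0.0854 -0.02 0.04 0.05 0" --pt "0.0854 -0.02 0.04 0 0" --pt "0.0854 -0.02 0.04 0 0" --pt "0.0854 -0.02 0.04 0 0" --pt "0.0854 -0.02 0.04 0 0" --pt "0.0854 -0.02 0.04 0 0" --pt "0.0854 0 0 0 0"

```text
time_s: 5.55
eef_pos: [0.4492, -0.182, 0.1892]
orientation: [0.989, 0.147, -0.001, -0.001]
ft_force: [0.9, -0.3, 0.4]
gripper_width: 0.997
```

```bash
cat >> h.py <<'E'
def topdata(tag):
    im=camera("top"); cv2.imwrite(f"pics/top_{tag}.png",im); i=camera_info("top"); hsv=cv2.cvtColor(im,cv2.COLOR_BGR2HSV)
    m=(hsv[...,1]>110)&((hsv[...,0]<25))&(hsv[...,2]>40); m[:120]=0; m[:,:300]=0
    for c,s in blobs(m,100):
        q=(s[0]+s[2]/2-.5,s[1]+s[3]/2-.5); print(s,"z30",np.round(ray(i,q,.03)[:2],4),"z25",np.round(ray(i,q,.025)[:2],4))
    return im,i
E
python3 - <<'E'
from h import *
print(bot.get_obs()["eef_pos"],bot.get_obs()["ft_force"])
im,i=topdata("1")
cv2.imwrite("pics/c1.png",cv2.resize(im[150:330,320:560],(800,600),interpolation=cv2.INTER_CUBIC))
E
```

```text
[ 0.44917241 -0.18200839  0.18922251] [ 0.93011402 -0.25210442  0.38449103]
[402, 167, 20, 20, 330] z30 [ 0.6723 -0.1607] z25 [ 0.6734 -0.1615]
[333, 213, 20, 21, 298] z30 [0.5582 0.0031] z25 [0.5588 0.0029]
[322, 252, 27, 27, 370] z30 [0.4583 0.0197] z25 [0.4585 0.0196]
[378, 268, 28, 27, 265] z30 [ 0.4226 -0.1137] z25 [ 0.4226 -0.1143]
[310, 305, 13, 20, 102] z30 [0.342  0.0627] z25 [0.3416 0.0628]
```

View pics/c1.png

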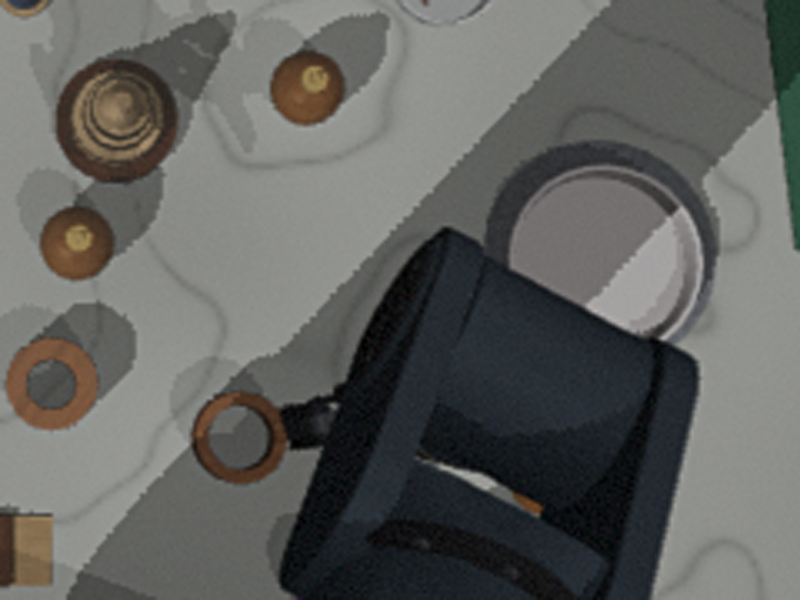

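servo_tool --pt "0.0854 -0.0135 0.034 0 0" --pt "0.0854 -0.013 0.034 0 0" --pt "0.0854 0 0 -0.04 0" --pt "0.0854 0 0 -0.04 0" --pt "0.0854 0 0 -0.04 0" --pt "0.0854 0 0 -0.03 0" --pt "0.0854 0 0 -0.025 0" --pt "0.0854 0 0 -0.014 0" --pt "0.0854 0 0 0 0" --squeeze 35

```text
time_s: 6.5
eef_pos: [0.4249, -0.1184, -0.0011]
orientation: [0.989, 0.145, -0.001, -0.001]
ft_force: [0.4, 0.5, 1.1]
gripper_width: 0.996
```

servo_tool --pt "0.05 0 0 0 0" --pt "0.05 0 0 0 0" --pt "0.05 0 0 0 0" --pt "0.05 0 0 0 0" --pt "0.05 0 0 0 0"

```text
time_s: 7.0
eef_pos: [0.4262, -0.1187, 0.0016]
orientation: [0.989, 0.145, 0.001, 0.0]
ft_force: [-1.7, -0.9, 7.9]
gripper_width: 0.768
```

servo_tool --pt "0.05 0 0 0.03 0" --pt "0.05 0 0 0.04 0" --pt "0.05 0 0 0.04 0" --pt "0.05 0 0 0.04 0" --pt "0.05 0 0 0.02 0" --pt "0.05 0 0 0 0"

```text
time_s: 7.6
eef_pos: [0.4271, -0.1189, 0.1737]
orientation: [0.989, 0.145, 0.003, 0.002]
ft_force: [0.8, 1.0, -0.7]
gripper_width: 0.773
```

```bash
python3 - <<'E'
from h import *
print(bot.get_obs()["eef_pos"],bot.get_obs()["gripper_width"])
w=camera("wrist"); s=camera("side"); t=camera("top")
cv2.imwrite("pics/m2.png",np.hstack([cv2.resize(w[100:480],(400,300)),s[80:380,240:640][:300,:400]]))
E
```

```text
[ 0.42705006 -0.11886966  0.17370782] 0.7726689995667444
```

View pics/m2.png

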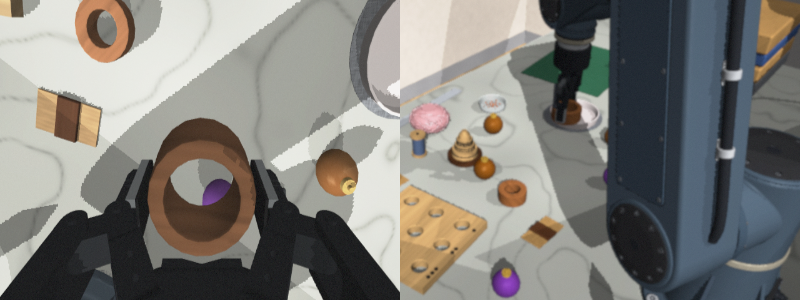

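```bash
python3 - <<'E'
from h import *
i=camera_info("wrist"); 
for uv in [(322.4,348),(235.2,348),(409.6,348)]: print(np.round(ray(i,uv,.202),4))
p=bot.get_obs()["eef_pos"]
for k in (0,-.002,-.004): print(k,px(i,[p[0]+.958*k,p[1]+.287*k,.202]))
E
```

```text
[ 0.4283 -0.118   0.202 ]
[ 0.4193 -0.088   0.202 ]
[ 0.4373 -0.1479  0.202 ]
0 [320.39103624 355.21354133]
-0.002 [320.39956892 359.88322097]
-0.004 [320.40801917 364.50778332]
```

servo_tool --pt "0.05 0.02 0.008 0 0" --pt "0.05 0.037 0.0155 0 0" --pt "0.05 0.037 0.0155 0 0" --pt "0.05 0.037 0.0155 0 0" --pt "0.05 0.037 0.0155 0 0" --pt "0.05 0.037 0.0155 0 0" --pt "0.05 0.02 0.0075 0 0" --pt "0.05 0 0 0 0" --pt "0.05 0 0 -0.03 0" --pt "0.05 0 0 -0.03 0" --pt "0.05 0 0 -0.02 0" --pt "0.05 0 0 0 0" --pt "0.05 0 0 0 0" --pt "0.05 0 0 0 0"

```text
time_s: 9.15
eef_pos: [0.651, -0.0255, 0.0917]
orientation: [0.989, 0.145, 0.001, 0.0]
ft_force: [-0.8, 0.2, -0.5]
gripper_width: 0.764
```

```bash
python3 - <<'E'
from h import *
o=bot.get_obs(); print(o["eef_pos"],o["ft_force"])
i=camera_info("wrist"); w=camera("wrist"); s=camera("side")
cv2.imwrite("pics/m3.png",np.hstack([cv2.resize(w[180:480,120:520],(400,300)),cv2.resize(s[130:280,220:420],(400,300))]))
p=o["eef_pos"];print(px(i,[.652,-.026,.082]),px(i,[p[0],p[1],.122]))
E
```

```text
[ 0.65104549 -0.02551841  0.09165519] [-0.76492334  0.20167456 -0.54740483]
[322.46899057 298.72415971] [320.52477568 352.04045212]
```

View pics/m3.png

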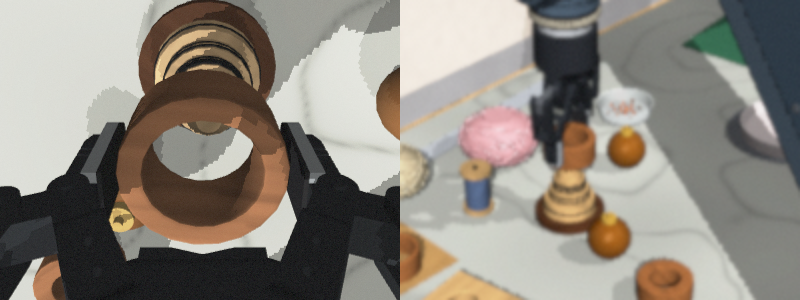

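servo_tool --pt "0.05 0 0 -0.01 0" --pt "0.05 0 0 -0.01 0" --pt "0.05 0 0 -0.01 0" --pt "0.05 0 0 0 0"

```text
time_s: 9.65
eef_pos: [0.6505, -0.0252, 0.0592]
orientation: [0.989, 0.145, -0.0, -0.0]
ft_force: [0.2, -0.5, 0.2]
gripper_width: 0.767
```

servo_tool --pt "0.05 0 0 -0.004 0" --pt "0.05 0 0 -0.004 0" --pt "0.05 0 0 0 0"

```text
time_s: 9.95
eef_pos: [0.6519, -0.0259, 0.0523]
orientation: [0.989, 0.145, 0.002, 0.001]
ft_force: [7.8, -2.8, -4.4]
gripper_width: 0.764
```

servo_tool --pt "0.05 0.0015 -0.0005 0 0" --pt "0.05 0 0 -0.003 0" --pt "0.05 0 0 0 0"

```text
time_s: 10.25
eef_pos: [0.6524, -0.026, 0.049]
orientation: [0.989, 0.145, 0.0, 0.0]
ft_force: [4.0, -2.1, -2.5]
gripper_width: 0.768
```

servo_tool --pt "0.05 0.001 -0.0005 0 0" --pt "0.05 0 0 -0.002 0" --pt "0.05 0 0 -0.002 0" --pt "0.05 0 0 0 0"

```text
time_s: 10.65
eef_pos: [0.6531, -0.0262, 0.0457]
orientation: [0.989, 0.145, -0.0, -0.0]
ft_force: [-1.1, 0.3, 4.1]
gripper_width: 0.765
```

servo_tool --pt "0.0854 0 0 0 0" --pt "0.0854 0 0 0 0" --pt "0.0854 0 0 0 0" --pt "0.0854 0 0 0.02 0" --pt "0.0854 0 0 0.03 0" --pt "0.0854 0 0 0.04 0" --pt "0.0854 -0.02 -0.03 0.04 0" --pt "0.0854 -0.02 -0.04 0.02 0" --pt "0.0854 -0.02 -0.04 0 0" --pt "0.0854 0 0 0 0"

```text
time_s: 11.65
eef_pos: [0.5929, -0.1381, 0.1936]
orientation: [0.99, 0.143, 0.0, 0.001]
ft_force: [0.2, 0.3, -0.1]
gripper_width: 1.002
```

```bash
python3 - <<'E'
from h import *
o=bot.get_obs(); print(o["eef_pos"],o["ft_force"])
s=camera("side"); t,i=topdata("3")
cv2.imwrite("pics/m4.png",np.hstack([cv2.resize(t[130:280,290:440],(400,400),interpolation=cv2.INTER_CUBIC),cv2.resize(s[180:280,255:355],(400,400),interpolation=cv2.INTER_CUBIC)]))
si=camera_info("side")
for z in (.06,.074,.088): print(z,px(si,[.652,-.026,z])) 
for z in (.044,.03,.058): print("bot",z,px(si,[.652-.744*0,-.026,z]), "top",px(i,[.652,-.026,z+.03]))
E
```

```text
[ 0.59288214 -0.13805584  0.19357267] [ 0.19309101  0.26228071 -0.07418318]
[342, 168, 29, 29, 323] z30 [ 0.6572 -0.0281] z25 [ 0.6582 -0.0284]
[333, 213, 20, 21, 313] z30 [0.5582 0.0031] z25 [0.5588 0.0029]
[322, 252, 27, 27, 370] z30 [0.4583 0.0197] z25 [0.4585 0.0196]
[473, 282, 22, 22, 384] z30 [ 0.3987 -0.3296] z25 [ 0.3986 -0.3312]
0.06 [304.46908334 218.24074886]
0.074 [304.35561643 213.54958877]
0.088 [304.24062517 208.79540606]
bot 0.044 [304.59693185 223.52649958] top [356.26469084 180.45371145]
bot 0.03 [304.70723268 228.08676149] top [355.88612586 181.65506697]
bot 0.058 [304.48517023 218.90584288] top [356.65268706 179.2224264 ]
```

View pics/m4.png

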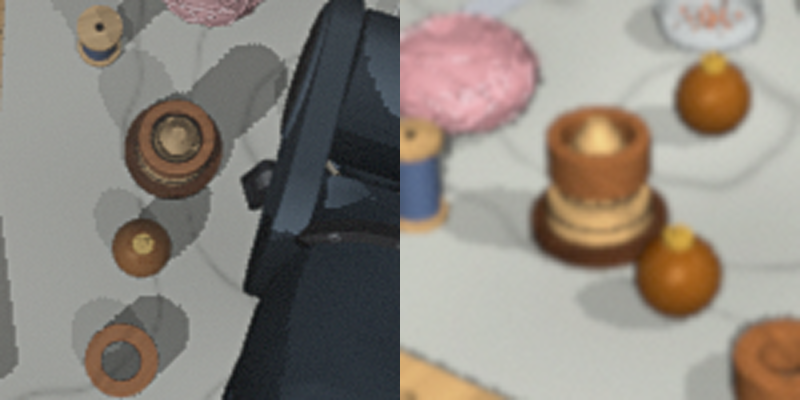

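servo_tool --pt "0.0854 0.02 0.037 0 0" --pt "0.0854 0.02 0.037 0 0" --pt "0.0854 0.02 0.038 0 0" --pt "0.0854 0 0 -0.04 0" --pt "0.0854 0 0 -0.04 0" --pt "0.0854 0 0 -0.03 0" --pt "0.0854 0 0 -0.02 0" --pt "0.0854 0 0 -0.016 0" --pt "0.0854 0 0 0 0"

```text
time_s: 12.65
eef_pos: [0.6535, -0.0211, 0.0443]
orientation: [0.989, 0.146, -0.002, -0.001]
ft_force: [-0.7, 0.5, 0.5]
gripper_width: 0.997
```

```bash
python3 - <<'E'
from h import *
i=camera_info("top"); print(ray(i,(501.5,228),.022)); print(bot.get_obs()["eef_pos"])
E
```

```text
[ 0.55233032 -0.37684197  0.022     ]
[ 0.65354018 -0.02114359  0.04433289]
```

servo_tool --pt "0.05 0 0 0 0" --pt "0.05 0 0 0 0" --pt "0.05 0 0 0 0" --pt "0.05 0 0 0 0" --pt "0.05 0 0 0.02 0" --pt "0.05 0 0 0.03 0" --pt "0.05 0 0 0.04 0" --pt "0.05 0 0 0.03 0" --pt "0.05 0 0 0 0"

```text
time_s: 13.55
eef_pos: [0.6571, -0.0223, 0.1732]
orientation: [0.989, 0.145, 0.005, 0.001]
ft_force: [-0.4, -0.6, -0.6]
gripper_width: 0.76
```

servo_tool --pt "0.05 -0.006 -0.02 0 0" --pt "0.05 -0.0116 -0.0394 0 0" --pt "0.05 -0.0116 -0.0394 0 0" --pt "0.05 -0.0116 -0.0394 0 0" --pt "0.05 -0.0116 -0.0394 0 0" --pt "0.05 -0.0116 -0.0394 0 0" --pt "0.05 -0.0116 -0.0394 0 0" --pt "0.05 -0.0116 -0.0394 0 0" --pt "0.05 -0.0116 -0.0394 0 0" --pt "0.05 -0.006 -0.02 0 0" --pt "0.05 0 0 -0.04 0" --pt "0.05 0 0 -0.04 0" --pt "0.05 0 0 -0.03 0" --pt "0.05 0 0 -0.01 0" --pt "0.05 0 0 0 0" --pt "0.05 0 0 0 0"

```text
time_s: 15.15
eef_pos: [0.5507, -0.3777, 0.0484]
orientation: [0.989, 0.146, 0.001, 0.001]
ft_force: [0.1, 0.0, -1.4]
gripper_width: 0.755
```

```bash
python3 - <<'E'
from h import *
print(bot.get_obs()["eef_pos"])
w=camera("wrist"); t,i=topdata("4")
cv2.imwrite("pics/m5.png",np.hstack([cv2.resize(t[180:300,440:560],(400,400),interpolation=cv2.INTER_CUBIC),cv2.resize(w[80:480,120:520],(400,400))]))
E
```

```text
[ 0.55069583 -0.37772481  0.04842318]
[402, 166, 21, 21, 332] z30 [ 0.6735 -0.1619] z25 [ 0.6746 -0.1627]
[333, 214, 20, 20, 299] z30 [0.557  0.0031] z25 [0.5576 0.0029]
[322, 252, 27, 27, 370] z30 [0.4583 0.0197] z25 [0.4585 0.0196]
[473, 282, 13, 18, 119] z30 [ 0.4032 -0.3191] z25 [ 0.4031 -0.3206]
[310, 305, 14, 20, 135] z30 [0.342  0.0615] z25 [0.3417 0.0616]
```

View pics/m5.png

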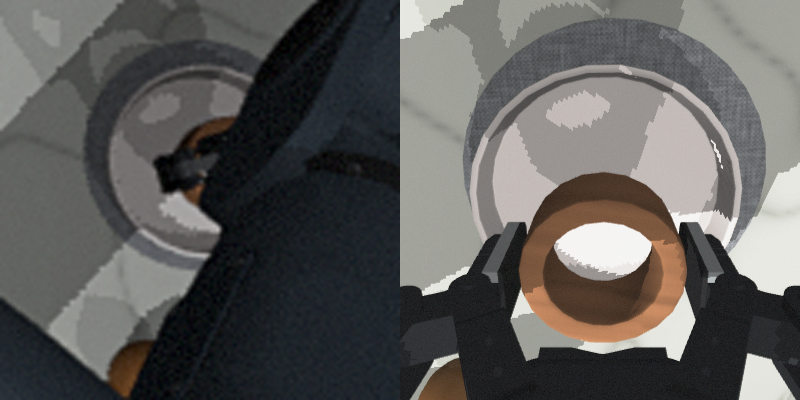

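servo_tool --pt "0.05 0 0 -0.02 0" --pt "0.05 0 0 -0.015 0" --pt "0.05 0 0 -0.005 0" --pt "0.05 0 0 0 0" --pt "0.075 0 0 0 0" --pt "0.075 0 0 0 0" --pt "0.075 0 0 0 0" --pt "0.075 0 0 0.01 0" --pt "0.075 0 0 0.03 0" --pt "0.075 0 0 0.04 0" --pt "0.075 0 0 0.05 0" --pt "0.0854 -0.02 0.04 0.05 0" --pt "0.0854 -0.02 0.04 0 0" --pt "0.0854 -0.02 0.045 0 0" --pt "0.0854 -0.015 0.045 0 0" --pt "0.0854 -0.015 0.045 0 0" --pt "0.0854 0 0.045 0 0" --pt "0.0854 0 0.045 0 0" --pt "0.0854 0 0.045 0 0" --pt "0.0854 0 0 0 0"

```text
time_s: 17.25
eef_pos: [0.4645, -0.0337, 0.1747]
orientation: [0.989, 0.147, 0.0, -0.0]
ft_force: [0.3, 0.6, -0.2]
gripper_width: 0.998
```

```bash
python3 - <<'E'
from h import *
print(bot.get_obs()["eef_pos"])
t,i=topdata("5")
cv2.imwrite("pics/m6.png",cv2.resize(t[140:320,300:540],(800,600),interpolation=cv2.INTER_CUBIC))
E
```

```text
[ 0.46450245 -0.03366818  0.17467663]
[402, 166, 20, 21, 332] z30 [ 0.6735 -0.1607] z25 [ 0.6746 -0.1615]
[490, 218, 27, 27, 266] z30 [ 0.5444 -0.3774] z25 [ 0.5449 -0.3792]
[473, 283, 22, 21, 377] z30 [ 0.3975 -0.3296] z25 [ 0.3974 -0.3312]
[309, 305, 14, 20, 196] z30 [0.342  0.0639] z25 [0.3416 0.064 ]
```

View pics/m6.png

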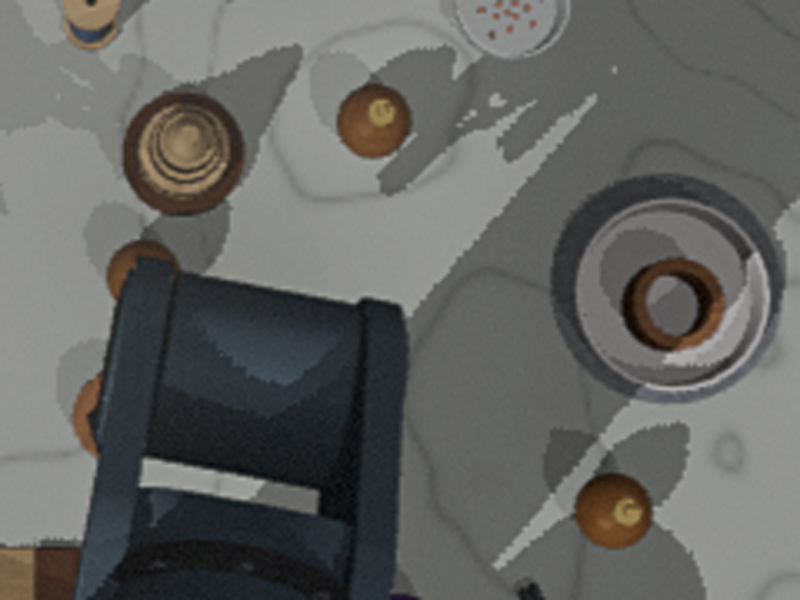

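servo_tool --pt "0.0854 -0.003 0.02 0 0" --pt "0.0854 -0.003 0.02 0 0" --pt "0.0854 0 0.013 0 0" --pt "0.0854 0 0 -0.03 0" --pt "0.0854 0 0 -0.03 0" --pt "0.0854 0 0 -0.03 0" --pt "0.0854 0 0 0 0" --pt "0.0854 0 0 0 0"

```text
time_s: 18.1
eef_pos: [0.4592, 0.015, 0.0845]
orientation: [0.989, 0.145, -0.0, 0.0]
ft_force: [0.2, 0.3, 0.7]
gripper_width: 0.999
```

```bash
python3 - <<'E'
from h import *
print(bot.get_obs()["eef_pos"])
i=camera_info("wrist");w=camera("wrist");hsv=cv2.cvtColor(w,cv2.COLOR_BGR2HSV)
m=(hsv[...,1]>100)&(hsv[...,0]<25)&(hsv[...,2]>50)
print(blobs(m,1500)); cv2.imwrite("pics/w7.png",w)
print(px(i,[.4583,.0195,.03]))
E
```

```text
[0.45924124 0.01498502 0.08454015]
[((np.float64(503.6), np.float64(10.1)), [441, 0, 128, 27, 2302]), ((np.float64(406.7), np.float64(94.8)), [354, 40, 107, 111, 9165]), ((np.float64(318.6), np.float64(257.6)), [264, 201, 110, 112, 7972]), ((np.float64(243.3), np.float64(382.7)), [200, 351, 85, 63, 3653])]
[313.42369907 263.27205379]
```

View pics/w7.png

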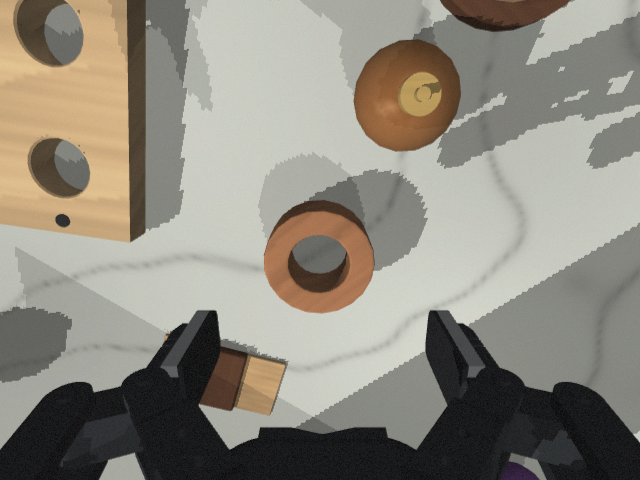

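```bash
python3 - <<'E'
from h import *
i=camera_info("wrist"); p=bot.get_obs()["eef_pos"]
P=ray(i,(318.8,259.5),.03); d=P-p; print(P,"tool x",d[:2]@[.958,.287],"jaw",d[:2]@[.287,-.958])
E
```

```text
[0.46180841 0.01713795 0.03      ] tool x 0.0025841700430659243 jaw -0.0014174286788853187
```

servo_tool --pt "0.0854 0.002 0.003 0 0" --pt "0.0854 0 0 -0.03 0" --pt "0.0854 0 0 -0.03 0" --pt "0.0854 0 0 -0.018 0" --pt "0.0854 0 0 -0.005 0" --pt "0.0854 0 0 0 0" --pt "0.05 0 0 0 0" --pt "0.05 0 0 0 0" --pt "0.05 0 0 0 0" --pt "0.05 0 0 0 0" --pt "0.05 0 0 0.03 0" --pt "0.05 0 0 0.03 0" --pt "0.05 0 0 0.04 0" --pt "0.05 0 0 0.03 0" --pt "0.05 0 0 0.02 0" --pt "0.05 0 0 0 0" --pt "0.05 0 0 0 0"

```text
time_s: 19.85
eef_pos: [0.4608, 0.0184, 0.1513]
orientation: [0.989, 0.145, 0.001, 0.0]
ft_force: [-0.3, 0.5, -2.5]
gripper_width: 0.772
```

servo_tool --pt "0.05 0.02 -0.005 0 0" --pt "0.05 0.03 -0.007 0 0" --pt "0.05 0.03 -0.007 0 0" --pt "0.05 0.03 -0.007 0 0" --pt "0.05 0.03 -0.007 0 0" --pt "0.05 0.03 -0.007 0 0" --pt "0.05 0.023 -0.0045 0 0" --pt "0.05 0 0 0 0" --pt "0.05 0 0 -0.02 0" --pt "0.05 0 0 -0.02 0" --pt "0.05 0 0 -0.012 0" --pt "0.05 0 0 0 0" --pt "0.05 0 0 0 0"

```text
time_s: 21.15
eef_pos: [0.6538, -0.026, 0.0991]
orientation: [0.989, 0.145, -0.0, -0.0]
ft_force: [-0.8, -0.2, -0.1]
gripper_width: 0.777
```

```bash
python3 - <<'E'
from h import *
p=bot.get_obs()["eef_pos"];print(p)
i=camera_info("wrist");w=camera("wrist");hsv=cv2.cvtColor(w,cv2.COLOR_BGR2HSV)
cv2.imwrite("pics/w8.png",w)
m=(hsv[...,1]>100)&(hsv[...,0]<25)&(hsv[...,2]>50); print(blobs(m,1500))
for z in (.1,.13): print(px(i,[p[0],p[1],z]))
print("tip",px(i,[.652,-.026,.08]),"foot",px(i,[.652,-.026,.012]))
E
```

```text
[ 0.65377688 -0.02599961  0.09913855]
[((np.float64(57.0), np.float64(54.8)), [0, 0, 117, 127, 11951]), ((np.float64(320.6), np.float64(322.6)), [228, 183, 181, 240, 25036]), ((np.float64(536.3), np.float64(283.3)), [490, 243, 93, 81, 6058])]
[320.8635816  311.46092028]
[320.51223394 353.02638289]
tip [320.01282132 294.17289658] foot [320.6672669  247.87110341]
```

View pics/w8.png

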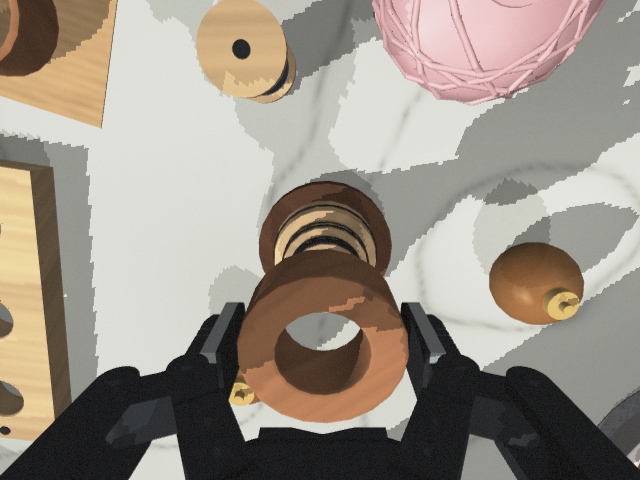

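servo_tool --pt "0.05 0 0 -0.01 0" --pt "0.05 0 0 -0.01 0" --pt "0.05 0 0 -0.004 0" --pt "0.05 0 0 0 0"

```text
time_s: 21.6
eef_pos: [0.6533, -0.026, 0.0739]
orientation: [0.989, 0.145, -0.001, -0.0]
ft_force: [0.2, 0.1, -1.2]
gripper_width: 0.769
```

servo_tool --pt "0.05 0 0 -0.003 0" --pt "0.05 0 0 0 0"

```text
time_s: 21.8
eef_pos: [0.6538, -0.0261, 0.0718]
orientation: [0.989, 0.145, -0.0, -0.0]
ft_force: [-0.0, 0.1, -1.1]
gripper_width: 0.766
```

servo_tool --pt "0.05 0 0 -0.003 0" --pt "0.05 0 0 0 0"

```text
time_s: 22.0
eef_pos: [0.6537, -0.0261, 0.0687]
orientation: [0.989, 0.145, -0.0, -0.0]
ft_force: [-0.0, 0.1, -1.3]
gripper_width: 0.771
```

servo_tool --pt "0.05 0 0 -0.003 0" --pt "0.05 0 0 0 0"

```text
time_s: 22.2
eef_pos: [0.6537, -0.026, 0.0656]
orientation: [0.989, 0.145, -0.0, -0.0]
ft_force: [-0.3, -0.3, -0.7]
gripper_width: 0.772
```

servo_tool --pt "0.05 0 0 -0.003 0" --pt "0.05 0 0 0 0"

```text
time_s: 22.4
eef_pos: [0.6536, -0.026, 0.0625]
orientation: [0.989, 0.145, -0.0, -0.0]
ft_force: [0.0, -0.5, -1.3]
gripper_width: 0.77
```

servo_tool --pt "0.05 0 0 -0.002 0" --pt "0.05 0 0 0 0"

```text
time_s: 22.6
eef_pos: [0.6539, -0.0261, 0.0609]
orientation: [0.989, 0.145, 0.0, 0.0]
ft_force: [0.8, 0.6, -1.1]
gripper_width: 0.769
```

servo_tool --pt "0.05 0 0 -0.001 0" --pt "0.0854 0 0 0 0" --pt "0.0854 0 0 0 0" --pt "0.0854 0 0 0 0" --pt "0.0854 0 0 0.02 0" --pt "0.0854 0 0 0.03 0" --pt "0.0854 0 0 0.04 0" --pt "0.0854 -0.02 0.03 0.04 0" --pt "0.0854 -0.02 0.035 0 0" --pt "0.0854 -0.02 0.035 0 0" --pt "0.0854 -0.02 0.035 0 0" --pt "0.0854 -0.02 0.035 0 0" --pt "0.0854 0 0.02 0 0" --pt "0.0854 0 0 0 0"

```text
time_s: 24.0
eef_pos: [0.5548, 0.164, 0.1873]
orientation: [0.989, 0.147, 0.0, -0.0]
ft_force: [-0.2, -1.1, -0.7]
gripper_width: 1.001
```

```bash
python3 - <<'E'
from h import *
print(bot.get_obs()["eef_pos"])
s=camera("side"); t,i=topdata("9")
cv2.imwrite("pics/m9.png",np.hstack([cv2.resize(t[130:280,290:440],(400,400),interpolation=cv2.INTER_CUBIC),cv2.resize(s[180:280,255:355],(400,400),interpolation=cv2.INTER_CUBIC)]))
E
```

```text
[0.55480061 0.16397651 0.18729861]
[342, 166, 29, 30, 458] z30 [ 0.6608 -0.0281] z25 [ 0.6618 -0.0284]
[402, 166, 21, 21, 337] z30 [ 0.6735 -0.1619] z25 [ 0.6746 -0.1627]
[332, 214, 21, 20, 289] z30 [0.557  0.0042] z25 [0.5576 0.0041]
[490, 218, 27, 27, 312] z30 [ 0.5444 -0.3774] z25 [ 0.5449 -0.3792]
[473, 282, 22, 22, 383] z30 [ 0.3987 -0.3296] z25 [ 0.3986 -0.3312]
[310, 305, 14, 20, 190] z30 [0.342  0.0615] z25 [0.3417 0.0616]
```

View pics/m9.png

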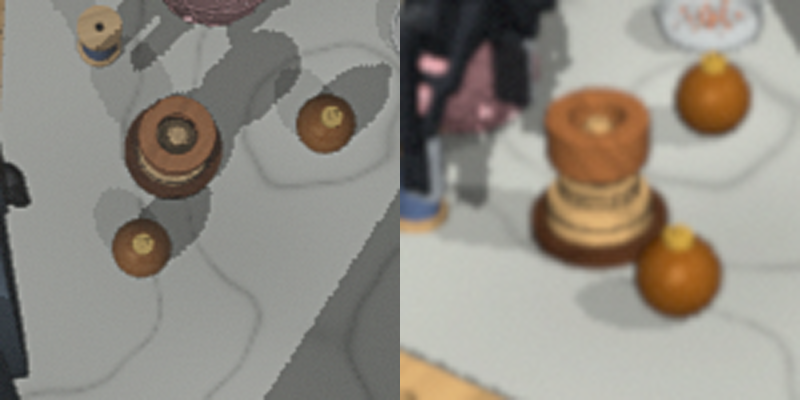

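servo_tool --pt "0.0854 0.001 -0.02 0 -4.3" --pt "0.0854 0.001 -0.035 0 -4.3" --pt "0.0854 0.001 -0.035 0 0" --pt "0.0854 0 -0.035 0 0" --pt "0.0854 0 -0.025 0 0" --pt "0.0854 0 -0.01 0 0" --pt "0.0854 0 0 -0.03 0" --pt "0.0854 0 0 -0.03 0" --pt "0.0854 0 0 -0.02 0" --pt "0.0854 0 0 0 0" --pt "0.0854 0 0 0 0"

```text
time_s: 25.2
eef_pos: [0.5585, 0.0017, 0.1076]
orientation: [0.997, 0.071, 0.0, -0.0]
ft_force: [-0.1, 0.4, 0.0]
gripper_width: 1.001
```

```bash
cat >> h.py <<'E'
def wb(tag,near):
    p=bot.get_obs()["eef_pos"]; i=camera_info("wrist"); w=camera("wrist"); cv2.imwrite(f"pics/{tag}.png",w); h=cv2.cvtColor(w,cv2.COLOR_BGR2HSV)
    m=(h[...,1]>100)&(h[...,0]<28)&(h[...,2]>50); g=px(i,near); print("eef",np.round(p,4),"pred",g)
    for c,s in blobs(m,1500):
        q=(s[0]+s[2]/2-.5,s[1]+s[3]/2-.5)
        if np.hypot(*(np.array(q)-g))<80: P=ray(i,q,near[2]); print(s,np.round(P,4),"delta",np.round(P-p,4)[:2])
E
python3 - <<'E'
from h import *
wb("wb1",[.558,.0035,.025])
E
```

```text
eef [0.5585 0.0017 0.1076] pred [318.35937129 248.43046362]
[285, 208, 80, 81, 5084] [ 5.589e-01 -5.000e-04  2.500e-02] delta [ 0.0003 -0.0022]
```

servo_tool --pt "0.0854 0 0 -0.03 0" --pt "0.0854 0 0 -0.03 0" --pt "0.0854 0 0 -0.025 0" --pt "0.0854 0 0 -0.013 0" --pt "0.0854 0 0 -0.007 0" --pt "0.0854 0 0 0 0" --pt "0.07 0 0 0 0" --pt "0.06 0 0 0 0" --pt "0.055 0 0 0 0" --pt "0.05 0 0 0 0" --pt "0.045 0 0 0 0" --pt "0.045 0 0 0 0" --pt "0.045 0 0 0 0" --squeeze 20

```text
time_s: 26.55
eef_pos: [0.5588, 0.0018, 0.003]
orientation: [0.997, 0.071, 0.001, 0.0]
ft_force: [-1.2, -0.8, 7.1]
gripper_width: 0.613
```

servo_tool --pt "0.045 0 0 0.01 0" --pt "0.045 0 0 0.02 0" --pt "0.045 0 0 0.03 0" --pt "0.045 0 0 0.03 0" --pt "0.045 0 0 0.01 0" --pt "0.045 0.003 0.02 0 0" --pt "0.045 0.005 0.035 0 0" --pt "0.045 0.005 0.035 0 0" --pt "0.045 0.005 0.035 0 0" --pt "0.045 0.005 0.035 0 0" --pt "0.045 0.006 0.035 0 0" --pt "0.045 0.005 0.035 0 0" --pt "0.045 0.005 0.025 0 0" --pt "0.045 0 0.006 0 0" --pt "0.045 0 0 0 0" --pt "0.045 0 0 0 0"

```text
time_s: 28.15
eef_pos: [0.597, 0.2618, 0.1018]
orientation: [0.998, 0.071, -0.0, 0.0]
ft_force: [0.3, 0.9, -0.0]
gripper_width: 0.607
```

```bash
python3 - <<'E'
from h import *
i=camera_info("wrist");w=camera("wrist");cv2.imwrite("pics/w10.png",w)
p=bot.get_obs()["eef_pos"];print(p, px(i,[p[0],p[1],p[2]+.022]))
for P in ([.5979,.2630,.02],[.5286,.2532,.02],[.4593,.2434,.02]): print(px(i,P))
E
```

```text
[0.59711979 0.26162869 0.1019617 ] [320.70176355 339.31259015]
[319.48945931 246.7495528 ]
[319.70904251 338.3347051 ]
[319.89398614 415.47216364]
```

View pics/w10.png

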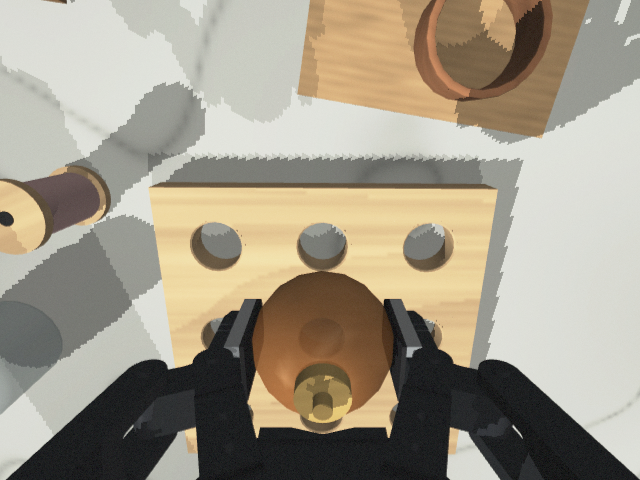

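servo_tool --pt "0.045 0.001 0.001 -0.02 0" --pt "0.045 0 0 -0.03 0" --pt "0.045 0 0 -0.02 0" --pt "0.045 0 0 -0.006 0" --pt "0.045 0 0 -0.003 0" --pt "0.045 0 0 0 0"

```text
time_s: 28.8
eef_pos: [0.5988, 0.2635, 0.0238]
orientation: [0.998, 0.071, 0.0, -0.0]
ft_force: [0.1, 0.4, 0.2]
gripper_width: 0.61
```

servo_tool --pt "0.045 0 0 -0.002 0" --pt "0.045 0 0 -0.001 0" --pt "0.045 0 0 0 0"

```text
time_s: 29.1
eef_pos: [0.5984, 0.2639, 0.0205]
orientation: [0.997, 0.071, 0.0, -0.0]
ft_force: [0.3, -0.0, 0.1]
gripper_width: 0.609
```

servo_tool --pt "0.045 0 0 -0.001 0" --pt "0.056 0 0 0 0" --pt "0.06 0 0 0 0" --pt "0.07 0 0 0 0" --pt "0.08 0 0 0 0" --pt "0.08 0 0 0 0" --pt "0.08 0 0 0.02 0" --pt "0.08 0 0 0.03 0" --pt "0.08 0 0 0.04 0" --pt "0.08 0 0 0.04 0" --pt "0.0854 0.006 -0.03 0.02 0" --pt "0.0854 0.006 -0.035 0 0" --pt "0.0854 0.006 -0.035 0 0" --pt "0.0854 0.006 -0.035 0 0" --pt "0.0854 0 0 0 0"

```text
time_s: 30.6
eef_pos: [0.6229, 0.1252, 0.1692]
orientation: [0.998, 0.069, 0.0, 0.0]
ft_force: [-0.1, -0.2, 0.2]
gripper_width: 0.999
```

```bash
cat >> h.py <<'E'
def amber(tag):
    im=camera("top"); cv2.imwrite(f"pics/top_{tag}.png",im); i=camera_info("top"); h=cv2.cvtColor(im,cv2.COLOR_BGR2HSV)
    m=(h[...,1]>135)&(h[...,0]<28)&(h[...,2]>40); m[190:290,195:290]&=True; m[:120]=0
    for c,s in blobs(m,60):
        q=(s[0]+s[2]/2-.5,s[1]+s[3]/2-.5); print(s,"z25",np.round(ray(i,q,.025)[:2],4),"z41",np.round(ray(i,q,.041)[:2],4))
    return im,i
E
python3 - <<'E'
from h import *
print(bot.get_obs()["eef_pos"]); amber("11")
E
```

```text
[0.62287634 0.12517983 0.1691925 ]
[402, 169, 19, 18, 146] z25 [ 0.6709 -0.1603] z41 [ 0.6676 -0.1576]
[222, 196, 7, 18, 82] z25 [0.5994 0.2844] z41 [0.597  0.2811]
[489, 218, 28, 27, 221] z25 [ 0.5449 -0.378 ] z41 [ 0.5432 -0.3723]
[473, 283, 22, 21, 320] z25 [ 0.3974 -0.3312] z41 [ 0.3978 -0.3261]
```

servo_tool --pt "0.0854 0.004 -0.02 0 0" --pt "0.0854 0.007 -0.037 0 0" --pt "0.0854 0.007 -0.037 0 0" --pt "0.0854 0.007 -0.037 0 0" --pt "0.0854 0.007 -0.037 0 0" --pt "0.0854 0.007 -0.037 0 0" --pt "0.0854 0.007 -0.037 0 0" --pt "0.0854 0.004 -0.03 0 0" --pt "0.0854 0.002 -0.015 0 0" --pt "0.0854 0 0 -0.03 0" --pt "0.0854 0 0 -0.03 0" --pt "0.0854 0 0 0 0" --pt "0.0854 0 0 0 0"

```text
time_s: 31.95
eef_pos: [0.6746, -0.1571, 0.1096]
orientation: [0.997, 0.071, -0.0, -0.0]
ft_force: [0.1, -0.2, -0.2]
gripper_width: 1.003
```

```bash
python3 - <<'E'
from h import *
wb("wb2",[.674,-.162,.025])
E
```

```text
eef [ 0.6746 -0.1571  0.1096] pred [328.36163069 248.71401504]
[294, 211, 79, 80, 4955] [ 0.6732 -0.1653  0.025 ] delta [-0.0014 -0.0082]
```

servo_tool --pt "0.0854 -0.0015 -0.006 0 0" --pt "0.0854 0 0 -0.03 0" --pt "0.0854 0 0 -0.03 0" --pt "0.0854 0 0 -0.027 0" --pt "0.0854 0 0 -0.013 0" --pt "0.0854 0 0 -0.007 0" --pt "0.0854 0 0 0 0" --pt "0.07 0 0 0 0" --pt "0.06 0 0 0 0" --pt "0.055 0 0 0 0" --pt "0.05 0 0 0 0" --pt "0.045 0 0 0 0" --pt "0.045 0 0 0 0" --pt "0.045 0 0 0 0" --squeeze 20

```text
time_s: 33.4
eef_pos: [0.6733, -0.1643, 0.0033]
orientation: [0.997, 0.071, 0.001, 0.0]
ft_force: [-1.6, 0.2, 6.2]
gripper_width: 0.614
```

servo_tool --pt "0.045 0 0 0.01 0" --pt "0.045 0 0 0.02 0" --pt "0.045 0 0 0.04 0" --pt "0.045 0 0 0.04 0" --pt "0.045 0 0 0.03 0" --pt "0.045 0 0 0.01 0" --pt "0.045 -0.007 0.02 0 0" --pt "0.045 -0.012 0.035 0 0" --pt "0.045 -0.012 0.035 0 0" --pt "0.045 -0.012 0.035 0 0" --pt "0.045 -0.012 0.035 0 0" --pt "0.045 -0.012 0.035 0 0" --pt "0.045 -0.012 0.035 0 0" --pt "0.045 -0.012 0.035 0 0" --pt "0.045 -0.012 0.035 0 0" --pt "0.045 -0.012 0.035 0 0" --pt "0.045 -0.012 0.035 0 0" --pt "0.045 -0.012 0.03 0 0" --pt "0.045 -0.006 0.017 0 0" --pt "0.045 0 0 0 0"

```text
time_s: 35.4
eef_pos: [0.5265, 0.2545, 0.1515]
orientation: [0.997, 0.072, -0.001, 0.0]
ft_force: [0.1, -0.8, -1.1]
gripper_width: 0.609
```

servo_tool --pt "0.045 0.002 -0.001 -0.03 0" --pt "0.045 0 0 -0.04 0" --pt "0.045 0 0 -0.03 0" --pt "0.045 0 0 -0.02 0" --pt "0.045 0 0 -0.005 0" --pt "0.045 0 0 0 0" --pt "0.045 0 0 0 0"

```text
time_s: 36.1
eef_pos: [0.5305, 0.2517, 0.0281]
orientation: [0.998, 0.071, 0.001, -0.0]
ft_force: [0.3, -0.7, 1.3]
gripper_width: 0.607
```

servo_tool --pt "0.045 -0.0015 0.0015 -0.003 0" --pt "0.045 0 0 -0.002 0" --pt "0.045 0 0 -0.001 0" --pt "0.045 0 0 -0.001 0" --pt "0.045 0 0 0 0"

```text
time_s: 36.6
eef_pos: [0.5282, 0.2533, 0.0201]
orientation: [0.997, 0.071, -0.0, 0.0]
ft_force: [-0.1, 0.6, -1.0]
gripper_width: 0.609
```

servo_tool --pt "0.056 0 0 0 0" --pt "0.06 0 0 0 0" --pt "0.07 0 0 0 0" --pt "0.08 0 0 0 0" --pt "0.08 0 0 0 0" --pt "0.08 0 0 0.02 0" --pt "0.08 0 0 0.03 0" --pt "0.08 0 0 0.04 0" --pt "0.08 0 0 0.04 0" --pt "0.08 0 0 0.02 0" --pt "0.0854 -0.006 -0.03 0 0" --pt "0.0854 -0.008 -0.035 0 0" --pt "0.0854 -0.008 -0.035 0 0" --pt "0.0854 -0.008 -0.035 0 0" --pt "0.0854 -0.008 -0.035 0 0" --pt "0.0854 -0.008 -0.035 0 0" --pt "0.0854 -0.008 -0.035 0 0" --pt "0.0854 -0.008 -0.035 0 0" --pt "0.0854 0 0 0 0"

```text
time_s: 38.5
eef_pos: [0.4656, -0.0245, 0.1703]
orientation: [0.998, 0.069, -0.0, 0.0]
ft_force: [-0.4, 0.4, -0.4]
gripper_width: 0.999
```

```bash
python3 - <<'E'
from h import *
print(bot.get_obs()["eef_pos"]); amber("12")
E
```

```text
[ 0.46558753 -0.02452079  0.17025347]
[222, 196, 18, 19, 164] z25 [0.5984 0.2712] z41 [0.596  0.2681]
[490, 218, 27, 27, 218] z25 [ 0.5449 -0.3792] z41 [ 0.5432 -0.3735]
[225, 225, 18, 19, 174] z25 [0.5289 0.2621] z41 [0.5274 0.2591]
[473, 283, 22, 21, 324] z25 [ 0.3974 -0.3312] z41 [ 0.3978 -0.3261]
```

servo_tool --pt "0.0854 -0.005 -0.02 0 0" --pt "0.0854 -0.008 -0.035 0 0" --pt "0.0854 -0.008 -0.037 0 0" --pt "0.0854 -0.008 -0.037 0 0" --pt "0.0854 -0.008 -0.037 0 0" --pt "0.0854 -0.008 -0.037 0 0" --pt "0.0854 -0.008 -0.037 0 0" --pt "0.0854 -0.008 -0.037 0 0" --pt "0.0854 -0.005 -0.025 0 0" --pt "0.0854 -0.001 -0.005 0 0" --pt "0.0854 0 0 -0.03 0" --pt "0.0854 0 0 -0.03 0" --pt "0.0854 0 0 0 0" --pt "0.0854 0 0 0 0"

```text
time_s: 39.95
eef_pos: [0.3999, -0.3279, 0.1106]
orientation: [0.997, 0.071, -0.0, -0.0]
ft_force: [0.8, 0.7, 0.1]
gripper_width: 0.996
```

```bash
python3 - <<'E'
from h import *
wb("wb3",[.398,-.331,.025])
E
```

```text
eef [ 0.3999 -0.3279  0.1106] pred [325.4031331  249.64346891]
[291, 213, 79, 80, 4931] [ 0.3964 -0.3344  0.025 ] delta [-0.0035 -0.0065]
```

Shift by (-0.003, -0.0045), then descend and grip.

servo_tool --pt "0.0854 -0.003 -0.0045 0 0" --pt "0.0854 0 0 -0.03 0" --pt "0.0854 0 0 -0.03 0" --pt "0.0854 0 0 -0.027 0" --pt "0.0854 0 0 -0.013 0" --pt "0.0854 0 0 -0.007 0" --pt "0.0854 0 0 0 0" --pt "0.07 0 0 0 0" --pt "0.06 0 0 0 0" --pt "0.055 0 0 0 0" --pt "0.05 0 0 0 0" --pt "0.045 0 0 0 0" --pt "0.045 0 0 0 0" --pt "0.045 0 0 0 0" --squeeze 20

```text
time_s: 41.4
eef_pos: [0.3967, -0.3335, 0.004]
orientation: [0.997, 0.071, 0.0, 0.0]
ft_force: [-0.8, 2.3, 7.4]
gripper_width: 0.611
```

servo_tool --pt "0.045 0 0 0.01 0" --pt "0.045 0 0 0.02 0" --pt "0.045 0 0 0.04 0" --pt "0.045 0 0 0.04 0" --pt "0.045 0 0 0.03 0" --pt "0.045 0 0 0.01 0" --pt "0.045 0.001 0.02 0 0" --pt "0.045 0.004 0.036 0 0" --pt "0.045 0.004 0.036 0 0" --pt "0.045 0.004 0.036 0 0" --pt "0.045 0.004 0.036 0 0" --pt "0.045 0.004 0.036 0 0" --pt "0.045 0.004 0.036 0 0" --pt "0.045 0.004 0.036 0 0" --pt "0.045 0.004 0.036 0 0" --pt "0.045 0.004 0.036 0 0" --pt "0.045 0.004 0.036 0 0" --pt "0.045 0.004 0.036 0 0" --pt "0.045 0.004 0.036 0 0" --pt "0.045 0 0 0 0"

```text
time_s: 43.4
eef_pos: [0.445, 0.1218, 0.1527]
orientation: [0.997, 0.072, -0.0, -0.0]
ft_force: [-0.3, 0.2, -0.3]
gripper_width: 0.611
```

servo_tool --pt "0.045 0.004 0.03 0 0" --pt "0.045 0.004 0.035 0 0" --pt "0.045 0.004 0.035 0 0" --pt "0.045 0.002 0.02 0 0" --pt "0.045 0 0.002 0 0" --pt "0.045 0 0 0 0" --pt "0.045 0 0 -0.03 0" --pt "0.045 0 0 -0.03 0" --pt "0.045 0 0 -0.03 0" --pt "0.045 0 0 -0.02 0" --pt "0.045 0 0 -0.01 0" --pt "0.045 0 0 0 0" --pt "0.045 0 0 0 0"

```text
time_s: 44.7
eef_pos: [0.4598, 0.2405, 0.0339]
orientation: [0.998, 0.071, 0.0, -0.0]
ft_force: [-0.6, 0.7, -0.2]
gripper_width: 0.613
```

servo_tool --pt "0.045 -0.0003 0.003 -0.004 0" --pt "0.045 0 0 -0.004 0" --pt "0.045 0 0 -0.003 0" --pt "0.045 0 0 -0.001 0" --pt "0.045 0 0 -0.001 0" --pt "0.045 0 0 0 0"

```text
time_s: 45.3
eef_pos: [0.4589, 0.2438, 0.02]
orientation: [0.997, 0.071, -0.0, 0.0]
ft_force: [-0.3, -0.1, -1.2]
gripper_width: 0.613
```

servo_tool --pt "0.056 0 0 0 0" --pt "0.06 0 0 0 0" --pt "0.07 0 0 0 0" --pt "0.08 0 0 0 0" --pt "0.08 0 0 0 0" --pt "0.08 0 0 0.02 0" --pt "0.08 0 0 0.03 0" --pt "0.08 0 0 0.04 0" --pt "0.08 0 0 0.04 0" --pt "0.08 0 0 0.04 0" --pt "0.0854 -0.02 -0.03 0.03 0" --pt "0.0854 -0.02 -0.035 0 0" --pt "0.0854 -0.02 -0.035 0 0" --pt "0.0854 -0.02 -0.035 0 0" --pt "0.0854 -0.02 -0.035 0 0" --pt "0.0854 -0.01 -0.035 0 0" --pt "0.0854 0 0 0 0" --pt "0.0854 0 0 0 0"

```text
time_s: 47.1
eef_pos: [0.3491, 0.0385, 0.2203]
orientation: [0.998, 0.07, 0.0, -0.0]
ft_force: [0.2, 1.1, -1.2]
gripper_width: 1.002
```

```bash
python3 - <<'E'
from h import *
print(bot.get_obs()["eef_pos"])
t,i=amber("13"); s=camera("side"); t0=cv2.imread("pics/top_9.png")
a=cv2.resize(t[110:310,180:540],(800,444),interpolation=cv2.INTER_CUBIC)
b=np.hstack([cv2.resize(s[180:256,255:356],(207,156)),cv2.resize(s[180:384,150:420],(207,156)),s[160:316,340:640],cv2.resize(s,(86,156))])[:, :800]
cv2.imwrite("pics/f.png",np.vstack([a,b]))
E
```

```text
[0.3490981  0.03845013 0.2203423 ]
[222, 196, 19, 19, 191] z25 [0.5984 0.27  ] z41 [0.596  0.2669]
[490, 218, 27, 27, 197] z25 [ 0.5449 -0.3792] z41 [ 0.5432 -0.3735]
[225, 223, 20, 22, 221] z25 [0.5301 0.2597] z41 [0.5286 0.2568]
[228, 254, 20, 20, 177] z25 [0.4588 0.2506] z41 [0.4584 0.2478]
```

View pics/f.png

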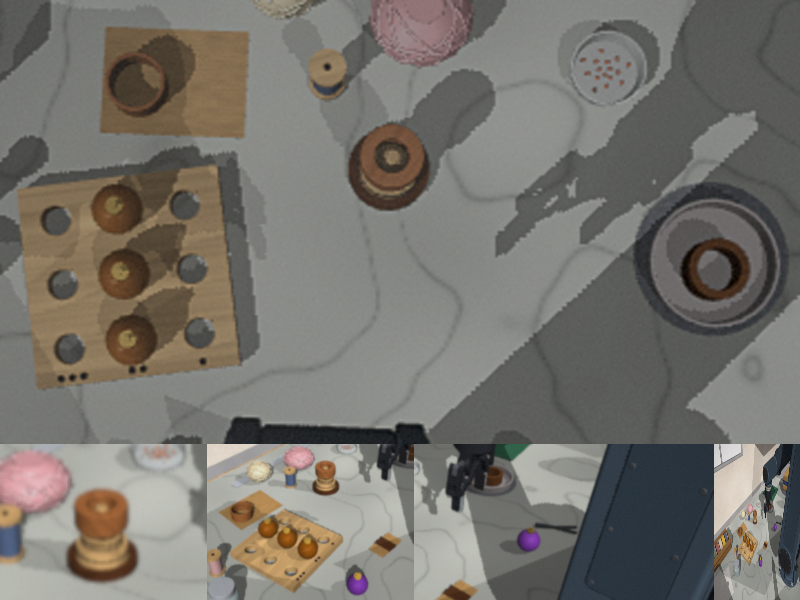

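```bash
python3 - <<'E'
from h import *
s=camera("side"); si=camera_info("side"); h=cv2.cvtColor(s,cv2.COLOR_BGR2HSV)
m=(h[...,1]>185)&(h[...,0]<20)&(h[...,2]>40); m[:240]=0; m[330:]=0; m[:,:200]=0; m[:,330:]=0
for c,q in blobs(m,60): print(c,q)
for P in ([.5979,.2630],[.5286,.2532],[.4593,.2434]): print([np.round(px(si,P+[z]),1).tolist() for z in (.041,.05)])
E
```

```text
(np.float64(229.3), np.float64(291.2)) [218, 280, 23, 22, 384]
(np.float64(254.3), np.float64(303.9)) [243, 292, 24, 23, 406]
(np.float64(281.0), np.float64(317.6)) [269, 306, 25, 24, 432]
[[229.7, 291.4], [229.3, 288.3]]
[[255.1, 304.1], [254.8, 300.9]]
[[282.1, 317.6], [281.9, 314.4]]
```

Ball centres match the seated height (41 mm) and the pocket positions within about 2 mm. Handing in.

```bash
python3 -c "
from workcell import bot
print(bot.sign_off())"
```

```text
the job is handed in; nothing more can be done
None
```

The job is done and handed in at about 47 s of the 210 s allowed. No verdict was reported.

- **Sizing:** I slid both loose rings down the cone and let go of each. The first stopped on step 2: its top measured about 74 mm high in the side view. The second stopped on step 3, with its top at about 88 mm.
- **Rings:** The wider (step 2) ring lies flat in the dish, about 8 mm off the dish's centre. The narrower one is level on step 3 of the cone.
- **Dish:** I dragged it over the table with shut fingers inside the rim. It rests about 5 mm from the mat's centre by the last picture; an earlier picture suggested up to 9 mm. Both are within the 20 mm limit.
- **Baubles:** All three amber ones stand cap up in the two-dot row. Seen from the side, their ball centres agree with the seated position to about 2 mm. They were gripped at 20 N.

**Checks that disagreed:**
- The wrist camera disagreed with the top camera by 2–4 mm throughout, so I worked between the two.
- The top-view colour mask put the seated baubles 3–4 mm to the left, probably because of shading. The side view did not show this.
- The spare ring had shifted by about 5 cm on its sheet by the end, though I did not knowingly touch it. It is about 40 mm from the sheet's centre, within the 160 mm limit.

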